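Press a relay module onto the test bed's hidden pin and hold it

TASK

Pick up the wider of the two black relay modules, set it upright and lengthwise in line over the test bed, and slide it along the bed until the bore in its underside finds the locating pin (hidden beneath it by then) and it drops on. Then press it down as far as the sprung contact plate goes, and finish while still holding it pressed down there: do not let go or ease off. Leave the narrow module, the push-button, the screwdriver and the tray where they lie.

Things in the scene. Friction and masses are not known exactly. Their poses are not given: they have to be found in the camera images.
- module_mid (a point): Centre, 27 mm above the underside, of the wide black relay module, the one to use: loose, standing on the desk, about 0.22 kg. 80 mm long (x), 50 mm wide (y), 54 mm high: a 36 mm high body with a raised middle part 44 mm long on top. In the middle both long sides are flat over the full height: grip it there, across its 50 mm width. Both ends are alike: it may go on either way round.
- module_bore (a point): Mouth of the module's bore, in the middle of its underside: an upright blind round hole, 14 mm across, 24 mm deep, straight below module_mid.
- bed: Test bed, fixed: aluminium frame 146 mm long (x), 100 mm wide (y), 34 mm high, origin at the middle of its underside on the desk, z up. The contact plate stands up out of it. A module resting on the pin's tip has its centre 83 mm above the desk; dropped on, on the unpressed plate, 71 mm; pressed fully down, 65 mm.
- plate_top (a point): Centre of the contact plate's top, 124 by 78 mm, axes as the bed's, 44 mm above the desk at rest, 38 mm fully down. A fixed steel pin, 10 mm thick, tapering to 4 mm over the last 4 mm, stands through its dark slot to 56 mm above the desk. It is on the bed's centre line (y = 0), set anywhere from x = -15 to +15 mm each time; its place is not reported.
- plate (a joint): How far the contact plate is pressed down, m: 0 at rest, 0.006 fully down on its stop. A spring pushes it back up: about 4 N to start it moving, about 8.5 N to hold it fully down. It springs back when released.
- narrow_mid (a point): Centre (27 mm up) of the narrow black relay module, 80 x 34 x 54 mm, loose, no bore: leave it alone.
- button_mid (a point): Centre (25 mm up) of a push-button unit standing on the desk, 34 x 34 mm and 50 mm high, loose: leave it alone.
- screwdriver_grip (a point): Middle of the handle of a screwdriver 170 mm long lying on the desk, loose: leave it alone.
- tray: Shallow plastic tray, 110 x 75 mm, 16 mm high, origin at the centre of its underside, loose: leave it alone.
Not all that is in view belongs to the job. What is shaped like the part that bears module_mid but red is not meant.

How it is judged:
By the outcome, as a careful person would: the job done as asked, in the order asked, and still so for the second after the job is handed in, while the arm keeps its last pose, push and grip.
It also fails if it takes over 45 s, if anything falls off the work surface, if the arm or the gripper's body presses on something with over 40 N, if the wrist force passes 120 N, or if a joint passes its speed limit or range.

ROBOT

A 6-joint arm with a two-finger parallel gripper is mounted at the origin on the work surface. World frame = base frame: x ahead of the robot, y to its left, z up, the work surface at z = 0. Lengths are in m, angles in rad, forces in N, time in s.
With the tool pointing down it reaches from about 0.35 to 0.85 m from the base axis. Payload 8.1 kg.
Tool frame: the origin (TCP) lies on the mounting face of the last link; the fingertips stand 186 mm ahead of it and the grasp point (between the pads) lies 167 mm ahead of it; y points along the fingers, x is the direction in which the jaws open and shut, and the axes are right-handed (so a half turn about y gives the same grasp; the last joint's range is limited). The gripper opens to 93 mm and grips with 3 to 60 N. Pads are 15 mm wide; open, the fingers measure 128 mm over their backs; the gripper's body (75 mm by 188 mm) begins 65 mm behind the grasp point.
Start: joints at [-1.285, 0.13, 1.488, -0, 1.523, -0.085], TCP at [0.217, -0.559, 0.405] pointing down, gripper open.
Joint ranges: [-2.96, 2.96], [-0.89, 2.26], [0.02, 2.5], [-1.34, 4.48], [0, 2.73], [-2.66, 2.66]. Speed limits (rad/s): [2.39, 2.39, 2.79, 3.14, 3.14, 3.14].

INTERFACE

Orientations are given as a rotation vector (axis times angle).
In Python, from plant import robot, imaging gives the robot as it stands.
- The arm moves only by the shell command python3 -m inch 'ROWS' [OPENING] [FORCE]. ROWS is JSON, a list of rows, each an object of numbers: "x", "y", "z": the shift along the tool's x, y, z in mm; "twist": the turn about the tool's y in rad. In form: [{"x": .., "y": .., "z": .., "twist": ..}, ...]. A call has 1 to 12 rows; each row shifts and turns the commanded pose from where the row before left it, along the tool's axes as they then stand; what a row does not reach is not made up. A row lasts 1/10 s, in which the tool goes at most 50 mm and 8.59 degrees, less where a joint would pass 70% of its speed; a pose out of reach is approached as far as the arm can. A call with a gripper value outside its range is refused whole. OPENING is the gripper command: -1 is shut, 1 is fully open, values between are in proportion, set as the call begins (- or left out, the last holds). The fingers move at their own pace and stop on an object; FORCE is the grip in N (left out, the last holds). Time passes only in rows, so rows that do not move let the fingers close. It gives the time, the measured TCP pose, the force and the opening at its end, in the units of the state.
- robot.read_state(): the state, without advancing time (a new reading comes with each control period).
- imaging.read_camera(name): name is "scene" or "top" or "wrist"; returns a dict with "color" (400x640x3 uint8, red, green, blue), "depth" (400x640 float32, m along the optical axis (not along the pixel's ray), 0 where there is no reading), "fx", "fy", "cx", "cy" (pixels), "rvec" (rotation vector, rad) and "tvec" (3), from world to camera coordinates, as OpenCV has them; the wrist camera has in their place "tool_from_camera" (4x4, takes a point from camera to tool coordinates, whose origin is the TCP and whose axes are the tool frame's). Camera axes: x right, y down, z forward; pixel columns grow to the right and rows downward; lengths in m; the calibration is good to about 2 mm. A picture is of the moment at which its call begins: read the wrist's pose just before it.
- robot.close_job(): hands the job in, once; it reports no verdict.
The state is a dict: "t": time; "q": joint angles; "dq": joint speeds; "joint_torque": joint torques, N m; "tool_pos": TCP position; "orientation": TCP orientation; "force": force on the tool from outside, world axes, zero at the start; "wrist_torque": the same for the moment, N m; "opening": finger opening in m.
Only numpy, scipy, OpenCV 4.12 (cv2) and the standard library are available. Lean on these libraries where they do the work, as an engineer would, in place of code of your own. Each camera call takes 0.05 s, during which the arm holds its last target.

## Working session

There is one attempt and no reset: what is moved stays moved. The work goes in short steps, Python scripts to look and compute and a shell command to move; the robot and the scene stay as the last step left them, time stands still between calls to the robot, and variables do not carry over. Pictures are saved under pics/ and viewed, and the job is handed in when it is done.

```bash
ls; mkdir -p pics; cat > h.py <<'E'
import numpy as np,cv2
from plant import robot,imaging
def save(n,im): cv2.imwrite('pics/'+n,cv2.cvtColor(im,cv2.COLOR_RGB2BGR))
def pts(c):
    # world points for each pixel for fixed cams
    R=cv2.Rodrigues(np.array(c['rvec'],float))[0];t=np.array(c['tvec'],float).ravel()
    v,u=np.mgrid[0:400,0:640];d=c['depth']
    P=np.stack([(u-c['cx'])/c['fx']*d,(v-c['cy'])/c['fy']*d,d],-1)
    return (P-t)@R
def ray(c,u,v,z):
    R=cv2.Rodrigues(np.array(c['rvec'],float))[0];t=np.array(c['tvec'],float).ravel()
    o=-R.T@t; d=R.T@np.array([(u-c['cx'])/c['fx'],(v-c['cy'])/c['fy'],1.])
    return o+d*(z-o[2])/d[2]
E
python3 - <<'E'
from h import *
import pickle
s=robot.read_state();print(s)
for n in('scene','top'):
    c=imaging.read_camera(n);save(n+'0.png',c['color']);pickle.dump(c,open(n+'0.pkl','wb'))
    R=cv2.Rodrigues(np.array(c['rvec'],float))[0];print(n,-R.T@np.array(c['tvec']).ravel(),R)
E
```

```text
pics
{'t': 0.0, 'q': array([-1.28538797e+00,  1.31168125e-01,  1.48928840e+00, -1.82069734e-05,
        1.52300651e+00, -8.53917338e-02]), 'dq': array([-0.00053002,  0.00012257, -0.00026185, -0.00046916,  0.00064298,
        0.00026896]), 'joint_torque': array([ 6.86650146e-04, -5.59847260e+01, -4.91764283e+01,  7.67987408e-02,
        3.58427502e-02, -1.72081386e-04]), 'tool_pos': array([ 0.21737298, -0.5589892 ,  0.40367797]), 'orientation': array([-1.36091021,  0.93290858, -0.93050027]), 'force': array([-0.24686476, -0.49835841, -1.08892174]), 'wrist_torque': array([ 0.03440188,  0.05126716, -0.02831644]), 'opening': 0.09277269268927377}
scene [1.16710235 0.14518691 0.68137349] [[-0.23707424  0.97142351 -0.01149698]
 [ 0.70242998  0.16322761 -0.69278343]
 [-0.67110948 -0.17231692 -0.72105405]]
top [0.40965646 0.03530099 1.13905978] [[-0.01395524 -0.99940392  0.03157635]
 [-0.98595131  0.00849679 -0.16681673]
 [ 0.166449   -0.03346071 -0.98548217]]
```

View pics/scene0.png

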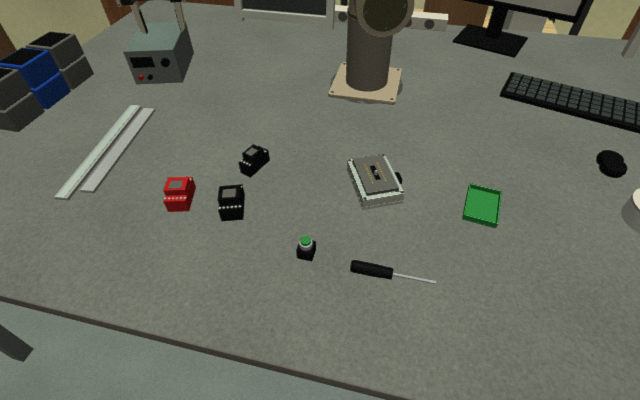

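View pics/top0.png

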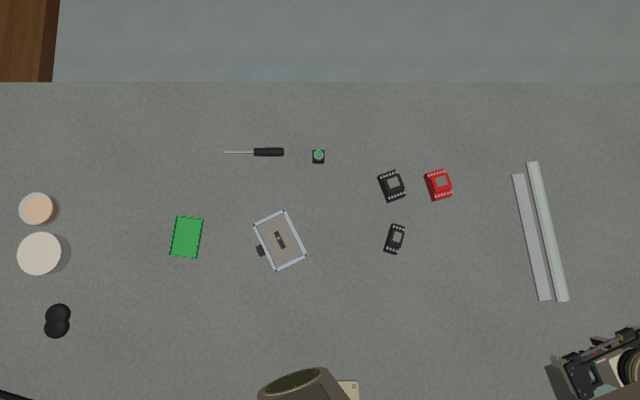

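```bash
python3 - <<'E'
from h import *
import pickle
c=pickle.load(open('top0.pkl','rb'));im=c['color']
a=cv2.resize(im[155:265,365:465],None,fx=4,fy=4,interpolation=2)
b=cv2.resize(im[195:285,235:325],None,fx=4.9,fy=4.9,interpolation=2)[:440]
b=cv2.copyMakeBorder(b,0,440-b.shape[0],0,0,cv2.BORDER_CONSTANT)
save('crop0.png',np.hstack([a[:,:360],b]))
P=pts(c)
Z=P[...,2]
def rect(name,mask,box,z):
    m=np.zeros(mask.shape,bool);u0,v0,u1,v1=box;m[v0:v1,u0:u1]=mask[v0:v1,u0:u1]
    vv,uu=np.nonzero(m)
    q=P[m][:,:2].astype(np.float32)
    r=cv2.minAreaRect(q*1000);print(name,m.sum(),r,'zmax',np.percentile(P[m][:,2],[5,50,98]))
for lo in (0.02,0.042):
  rect('A',(Z>lo),(370,160,415,210),0); rect('B',(Z>lo),(370,215,415,265),0)
rect('red',(Z>.02),(418,160,465,210),0)
for lo in (.02,.028,.040): rect('bed',Z>lo,(240,200,320,280),0)
print('desk z',np.median(Z[280:300,100:240]))
E
```

```text
A 585 ((544.637451171875, -91.36956787109375), (87.42939758300781, 359.7462463378906), 33.15937423706055) zmax [0.03031736 0.04943062 0.05867583]
B 429 ((433.01495361328125, -115.04377746582031), (78.8245620727539, 293.9104919433594), 23.844228744506836) zmax [0.02962178 0.04968796 0.05902245]
A 312 ((540.161376953125, -90.36199951171875), (63.079105377197266, 356.8078308105469), 36.0572509765625) zmax [0.04890588 0.05484169 0.06109643]
B 227 ((456.1162414550781, -100.20767211914062), (51.197776794433594, 283.37847900390625), 10.453922271728516) zmax [0.04960412 0.05425057 1.13905978]
red 606 ((544.2156982421875, -160.46395874023438), (85.20977020263672, 467.3967590332031), 24.170753479003906) zmax [0.02716658 0.04588558 0.05955887]
bed 1996 ((465.6462707519531, 103.9295654296875), (161.02197265625, 117.69556427001953), 26.15919303894043) zmax [0.03158017 0.04345593 0.05060653]
bed 1944 ((469.700927734375, 95.67453002929688), (161.02197265625, 99.30144500732422), 26.15919303894043) zmax [0.03261196 0.04355239 0.05079583]
bed 1362 ((467.87017822265625, 91.96612548828125), (154.40646362304688, 81.78827667236328), 26.092090606689453) zmax [0.04156279 0.04473754 0.05777063]
desk z 0.0006207721231263044
```

View pics/crop0.png

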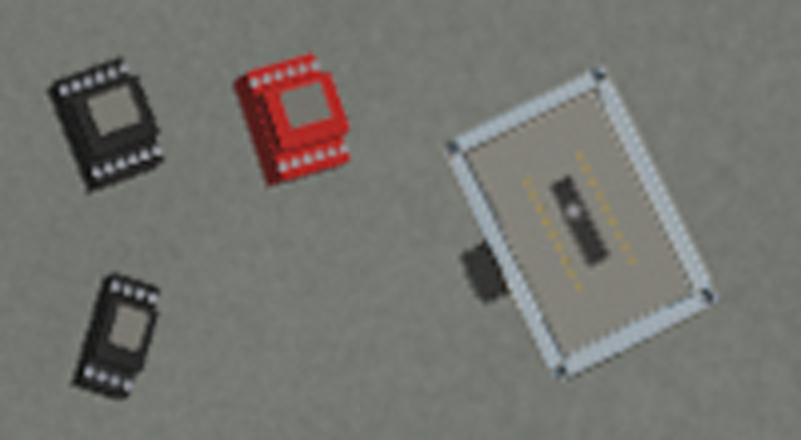

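Candidates (top view): wide black at (391,186), narrow black at (395,239), red lookalike at (438,185). The crop confirms that the one at (391,186) is black and visibly wider than (395,239), so it is the one to use. The bed is at (279,240), with the pin's bright tip showing in the slot at about (278.7,237.9).

```bash
cat >> h.py <<'E'
from scipy.spatial.transform import Rotation as Ro
def tool():
    s=robot.read_state();return np.array(s['tool_pos']),Ro.from_rotvec(s['orientation']).as_matrix(),s
def plan(gx,gy,jaw_ang):
    p,R,s=tool();print('axes',R.round(3).tolist(),'grasp',(p+R[:,1]*.167).round(4))
    d=np.array([gx,gy,p[2]])-p
    # twist about tool y, by a: R'=R*Ry(a)
    best=[]
    xa=np.arctan2(R[1,0],R[0,0]); 
    for k in(0,1,-1):
        dy=jaw_ang+k*np.pi-xa; dy=(dy+np.pi)%(2*np.pi)-np.pi
        best.append(-dy if R[2,1]<0 else dy)
    print('q',s['q'].round(3),'twist opts',np.round(best,4))
    print('shift now-axes mm',(R.T@d*1000).round(1))
    for b in best:
        R2=R@Ro.from_rotvec([0,b,0]).as_matrix();print(' after twist',b.__round__(3),(R2.T@d*1000).round(1))
E
python3 - <<'E'
from h import *
import pickle
c=pickle.load(open('top0.pkl','rb'));P=pts(c);Z=P[...,2]
def rect(name,lo,hi,box):
    u0,v0,u1,v1=box;m=np.zeros(Z.shape,bool);m[v0:v1,u0:u1]=((Z>lo)&(Z<hi)&(c['depth']>.3))[v0:v1,u0:u1]
    n,l,st,_=cv2.connectedComponentsWithStats(m.astype(np.uint8));k=1+np.argmax(st[1:,4])
    print(name,cv2.minAreaRect((P[l==k][:,:2]*1000).astype(np.float32)))
    return l==k
for nm,b in(('A',(372,165,412,208)),('B',(372,218,412,262))):
  rect(nm,.025,.07,b);rect(nm,.045,.07,b)
rect('bed',.026,.06,(240,200,320,280))
print('pin',ray(c,278.7,237.9,.056))
sc=pickle.load(open('scene0.pkl','rb'))
# bed corners
cr=[(453,147),(599,76),(708,297),(561,372)]
q=np.array([ray(c,235+(u-360)/4.9,195+v/4.9,.034)[:2] for u,v in cr]);print(q,q.mean(0))
print(np.degrees(np.arctan2(*(q[2]-q[1])[::-1])),np.degrees(np.arctan2(*(q[3]-q[0])[::-1])),np.linalg.norm(q[2]-q[1]),np.linalg.norm(q[1]-q[0]))
p,R,s=tool();print(R.round(3))
w=imaging.read_camera('wrist');print(w['tool_from_camera'].round(3),w['fx'])
E
```

```text
A ((625.5267944335938, -214.8516845703125), (80.41838836669922, 52.140995025634766), 19.183443069458008)
A ((625.7738647460938, -214.47451782226562), (44.53337478637695, 51.491878509521484), 21.036380767822266)
B ((476.5993957519531, -214.85787963867188), (35.092838287353516, 80.63796997070312), 71.62496948242188)
B ((476.3653259277344, -214.81239318847656), (34.84904861450195, 43.60995101928711), 71.3724365234375)
bed ((476.320556640625, 98.9259033203125), (146.27203369140625, 99.30146789550781), 26.159181594848633)
pin [0.48110145 0.09860267 0.056     ]
[[0.51830615 0.16695901]
 [0.55722509 0.0861063 ]
 [0.43408823 0.02637821]
 [0.394673   0.10692099]] [0.47607312 0.09659113]
-154.12408493940328 -154.09812840324585 0.1368580719488975 0.08973207789049992
[[ 0.362 -0.     0.932]
 [-0.932  0.002  0.362]
 [-0.002 -1.     0.   ]]
[[ 1.     0.    -0.     0.   ]
 [ 0.    -0.254  0.967  0.02 ]
 [ 0.    -0.967 -0.254  0.069]
 [ 0.     0.     0.     1.   ]] 334.362962929118
```

```bash
python3 - <<'E'
from h import *
import pickle
c=pickle.load(open('top0.pkl','rb'));P=pts(c);Z=P[...,2]
m=np.zeros(Z.shape,bool);m[165:208,415:465]=((Z>.02)&(Z<.07)&(c['depth']>.3))[165:208,415:465]
n,l,st,_=cv2.connectedComponentsWithStats(m.astype(np.uint8));k=1+np.argmax(st[1:,4])
print(cv2.minAreaRect((P[l==k][:,:2]*1000).astype(np.float32)))
Q=P[l==k];a=np.radians(-70.5);d=np.array([np.cos(a),np.sin(a)]);e=np.array([-d[1],d[0]])
x=(Q[:,:2]-[.6256,-.2147]);print('jaw-dir',np.percentile(x@d,[1,50,99]),'for |lat|<15:',(x@d)[abs(x@e)<.015].min())
a=np.radians(19.8+90)
plan(.6256,-.2147,a)
E
```

```text
((627.6172485351562, -346.89776611328125), (79.87601470947266, 52.21219253540039), 16.044218063354492)
jaw-dir [0.09845438 0.12058161 0.1508497 ] for |lat|<15: 0.10208610714994298
axes [[0.362, -0.0, 0.932], [-0.932, 0.001, 0.362], [-0.001, -1.0, 0.0]] grasp [ 0.2173 -0.5588  0.2369]
q [-1.285  0.131  1.489 -0.     1.523 -0.085] twist opts [-3.1164  0.0252  0.0252]
shift now-axes mm [-1.731e+02  3.000e-01  5.053e+02]
 after twist -3.116 [ 1.857e+02  3.000e-01 -5.007e+02]
 after twist 0.025 [-1.857e+02  3.000e-01  5.007e+02]
 after twist 0.025 [-1.857e+02  3.000e-01  5.007e+02]
```

```bash
python3 -m inch '[{"twist":0.025,"x":-8,"z":20},{"x":-16,"z":44},{"x":-16,"z":44},{"x":-16,"z":44},{"x":-16,"z":44},{"x":-16,"z":44},{"x":-16,"z":44},{"x":-16,"z":44},{"x":-16,"z":44},{"x":-16,"z":44},{"x":-16,"z":44},{"x":-17,"z":40}]' 1 40
python3 -m inch '[{},{}]'
cat >> h.py <<'E'
def wpts():
    p,R,s=tool();w=imaging.read_camera('wrist');T=np.array(w['tool_from_camera']);d=w['depth']
    v,u=np.mgrid[0:400,0:640]
    C=np.stack([(u-w['cx'])/w['fx']*d,(v-w['cy'])/w['fy']*d,d],-1)
    return w,((C@T[:3,:3].T+T[:3,3])@R.T+p)
E
python3 - <<'E'
from h import *
w,P=wpts();save('w1.png',w['color']);Z=P[...,2]
for lo in(.02,.045):
  m=((Z>lo)&(Z<.07)&(w['depth']>.1)).astype(np.uint8)
  n,l,st,ce=cv2.connectedComponentsWithStats(m)
  for k in range(1,n):
    if st[k,4]>300: print(lo,st[k],cv2.minAreaRect((P[l==k][:,:2]*1000).astype(np.float32)),np.median(P[l==k][:,2]))
plan(.6256,-.2147,np.radians(109.8))
E
```

```text
0.02 [ 336  262   86   28 1312] ((143.08621215820312, -647.8978271484375), (33.736358642578125, 91.99344635009766), 35.8693733215332) 0.04283092449330586
0.045 [388 275  34  13 307] ((152.24729919433594, -677.789306640625), (3.450901746749878, 34.999969482421875), 18.01765251159668) 0.05745734191771551
axes [[0.362, -0.0, 0.932], [-0.932, 0.001, 0.362], [-0.001, -1.0, 0.0]] grasp [ 0.2174 -0.5589  0.2371]
q [-1.285  0.131  1.489  0.     1.523 -0.085] twist opts [-3.1164  0.0252  0.0252]
shift now-axes mm [-1.731e+02  2.000e-01  5.052e+02]
 after twist -3.116 [ 1.858e+02  2.000e-01 -5.007e+02]
 after twist 0.025 [-1.858e+02  2.000e-01  5.007e+02]
 after twist 0.025 [-1.858e+02  2.000e-01  5.007e+02]$[0]: bad value
$[0]: bad value
```

View pics/w1.png

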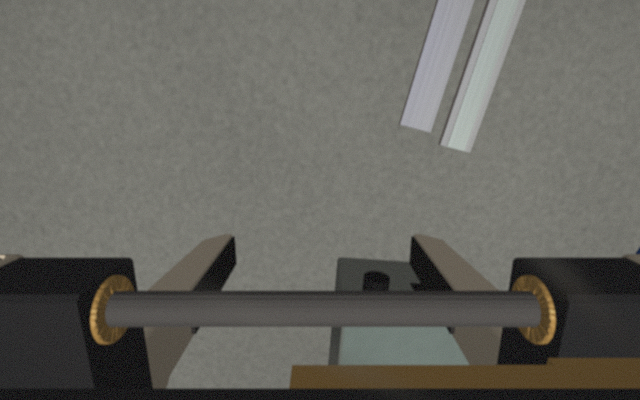

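The move was refused: rows need all four keys. The wrist picture shows only bare desk, the white bars at (430,130), and the fingers at (235,240) and (412,240).

```bash
python3 -m inch '[{"x":-8,"y":0,"z":20,"twist":0.025},{"x":-16,"y":0,"z":44,"twist":0},{"x":-16,"y":0,"z":44,"twist":0},{"x":-16,"y":0,"z":44,"twist":0},{"x":-16,"y":0,"z":44,"twist":0},{"x":-16,"y":0,"z":44,"twist":0},{"x":-16,"y":0,"z":44,"twist":0},{"x":-16,"y":0,"z":44,"twist":0},{"x":-16,"y":0,"z":44,"twist":0},{"x":-16,"y":0,"z":44,"twist":0},{"x":-17,"y":0,"z":41,"twist":0},{"x":0,"y":0,"z":0,"twist":0}]' 1 40
python3 - <<'E'
from h import *
w,P=wpts();save('w2.png',w['color']);Z=P[...,2]
for lo in(.02,.045):
  m=((Z>lo)&(Z<.07)&(w['depth']>.1)).astype(np.uint8)
  n,l,st,ce=cv2.connectedComponentsWithStats(m)
  for k in range(1,n):
    if st[k,4]>300: print(lo,st[k],cv2.minAreaRect((P[l==k][:,:2]*1000).astype(np.float32)),np.median(P[l==k][:,2]))
plan(.6256,-.2147,np.radians(109.8))
E
```

```text
t: 1.4
tool_pos: [0.5928, -0.2406, 0.404]
orientation: [-1.353, 0.947, -0.946]
force: [-0.4, 0.3, 1.0]
opening: 0.0928
0.02 [   0   99   64  141 5699] ((485.693603515625, 78.38664245605469), (146.17160034179688, 64.27225494384766), 25.966150283813477) 0.0349304347679652
0.02 [ 286  104   52   79 3920] ((626.0723266601562, -216.46463012695312), (79.92621612548828, 50.63254165649414), 19.80582618713379) 0.053275591068049855
0.02 [ 399  145   65   79 4104] ((628.6349487304688, -349.3999328613281), (80.31301879882812, 50.9261360168457), 15.387113571166992) 0.052501542003066504
0.02 [ 237  231   66   59 2090] ((477.60260009765625, -217.3370819091797), (34.22459411621094, 80.40892791748047), 70.94624328613281) 0.05265550153704138
0.045 [ 286  123   52   46 2290] ((625.9885864257812, -216.73153686523438), (43.963104248046875, 50.00033187866211), 19.94261360168457) 0.05415759334259668
0.045 [ 407  165   57   47 2217] ((628.64892578125, -349.12548828125), (44.30319595336914, 50.38481140136719), 15.484419822692871) 0.05406446776216256
0.045 [ 243  250   48   40 1175] ((477.35791015625, -217.3072052001953), (34.243499755859375, 44.84476852416992), 71.21028137207031) 0.05419022340745999
axes [[0.343, -0.001, 0.939], [-0.939, 0.001, 0.343], [-0.001, -1.0, -0.0]] grasp [ 0.5912 -0.2424  0.237 ]
q [-0.47   0.236  1.371  0.     1.536  0.751] twist opts [-3.1372  0.0044  0.0044]
shift now-axes mm [-14.4  -0.   41.8]
 after twist -3.137 [ 14.6  -0.  -41.7]
 after twist 0.004 [-14.6  -0.   41.7]
 after twist 0.004 [-14.6  -0.   41.7]
```

View pics/w2.png

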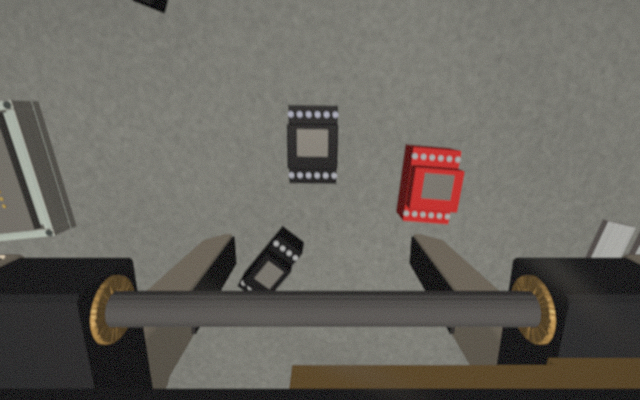

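The wrist view shows the wide module at (312,144), the narrow one at (270,260) and the red one at (432,185). The wide module is at (0.626,-0.216), yaw 19.9°, which agrees with the top view.

```bash
python3 -m inch '[{"x":-13,"y":0,"z":42,"twist":0.003},{"x":0,"y":35,"z":0,"twist":0},{"x":0,"y":40,"z":0,"twist":0},{"x":0,"y":40,"z":0,"twist":0},{"x":0,"y":20,"z":0,"twist":0},{"x":0,"y":0,"z":0,"twist":0},{"x":0,"y":0,"z":0,"twist":0}]' 1 40
python3 - <<'E'
from h import *
plan(.626,-.2157,np.radians(109.9))
w,P=wpts();save('w3.png',w['color'])
E
```

```text
t: 2.15
tool_pos: [0.6244, -0.2193, 0.2702]
orientation: [-1.352, 0.954, -0.954]
force: [-0.3, -0.2, 1.0]
opening: 0.0931
axes [[0.335, -0.0, 0.942], [-0.942, -0.0, 0.335], [-0.0, -1.0, -0.0]] grasp [ 0.6243 -0.2193  0.1032]
q [-0.415  0.388  1.436 -0.     1.318  0.814] twist opts [ 3.1361 -0.0055 -0.0055]
shift now-axes mm [-2.9 -0.   2.7]
 after twist 3.136 [ 2.9 -0.  -2.7]
 after twist -0.006 [-2.9 -0.   2.7]
 after twist -0.006 [-2.9 -0.   2.7]
```

View pics/w3.png

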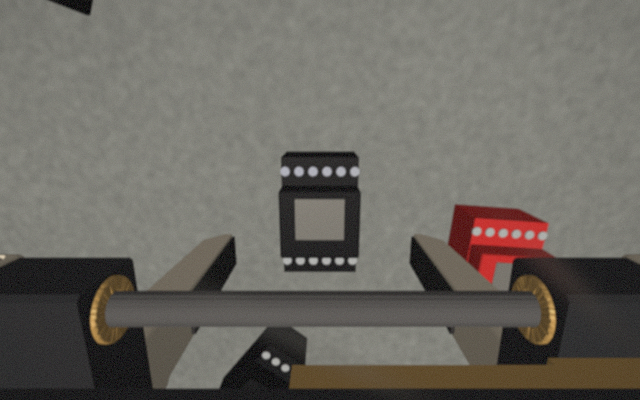

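The module sits centred between the jaws, at (320,210), aligned and upright.

```bash
python3 -m inch '[{"x":-2,"y":10,"z":3,"twist":-0.004},{"x":0,"y":25,"z":0,"twist":0},{"x":0,"y":25,"z":0,"twist":0},{"x":0,"y":10,"z":0,"twist":0},{"x":0,"y":3,"z":0,"twist":0},{"x":0,"y":0,"z":0,"twist":0},{"x":0,"y":0,"z":0,"twist":0}]' 1 40
python3 -m inch '[{"x":0,"y":0,"z":0,"twist":0},{"x":0,"y":0,"z":0,"twist":0},{"x":0,"y":0,"z":0,"twist":0},{"x":0,"y":0,"z":0,"twist":0},{"x":0,"y":0,"z":0,"twist":0},{"x":0,"y":0,"z":0,"twist":0}]' -1 40
```

```text
t: 2.9
tool_pos: [0.6278, -0.2159, 0.1985]
orientation: [-1.353, 0.948, -0.952]
force: [-0.5, 0.1, 0.3]
opening: 0.0934
t: 3.5
tool_pos: [0.627, -0.2156, 0.1967]
orientation: [-1.354, 0.95, -0.95]
force: [-0.5, 1.1, -1.4]
opening: 0.0497
```

```bash
python3 -m inch '[{"x":0,"y":-10,"z":0,"twist":0},{"x":0,"y":-30,"z":0,"twist":0},{"x":0,"y":-40,"z":0,"twist":0},{"x":0,"y":-40,"z":0,"twist":0},{"x":0,"y":-30,"z":0,"twist":0},{"x":0,"y":0,"z":0,"twist":0}]'
python3 -m inch '[{"x":-20,"y":0,"z":-8,"twist":0},{"x":-40,"y":0,"z":-15,"twist":0},{"x":-40,"y":0,"z":-15,"twist":0},{"x":-40,"y":0,"z":-15,"twist":0},{"x":-40,"y":0,"z":-15,"twist":0},{"x":-40,"y":0,"z":-15,"twist":0},{"x":-40,"y":0,"z":-15,"twist":0},{"x":-40,"y":0,"z":-15,"twist":0},{"x":-30,"y":0,"z":-12,"twist":0},{"x":-10,"y":0,"z":-4,"twist":0},{"x":0,"y":0,"z":0,"twist":-0.106},{"x":0,"y":0,"z":0,"twist":0}]'
python3 - <<'E'
from h import *
import pickle
plan(.476,.099,np.radians(116.1))
p,R,s=tool()
w,P=wpts();save('w4.png',w['color']);pickle.dump((w,P,p,R),open('w4.pkl','wb'))
c=imaging.read_camera('scene');save('s4.png',c['color'])
E
```

```text
t: 4.1
tool_pos: [0.6284, -0.2161, 0.3542]
orientation: [-1.351, 0.941, -0.958]
force: [0.8, -0.5, -0.7]
opening: 0.0497
t: 5.3
tool_pos: [0.3899, 0.0604, 0.3462]
orientation: [-1.391, 0.868, -0.867]
force: [0.1, -0.0, -2.7]
opening: 0.0497
axes [[0.44, -0.0, 0.898], [-0.898, -0.0, 0.44], [0.0, -1.0, -0.0]] grasp [0.3899 0.0604 0.1792]
q [ 0.024 -0.428  2.098 -0.     1.472  1.139] twist opts [ 3.1415e+00 -1.0000e-04 -1.0000e-04]
shift now-axes mm [ 3.2 -0.  94.3]
 after twist 3.142 [ -3.2  -0.  -94.3]
 after twist -0.0 [ 3.2 -0.  94.3]
 after twist -0.0 [ 3.2 -0.  94.3]
```

View pics/w4.png

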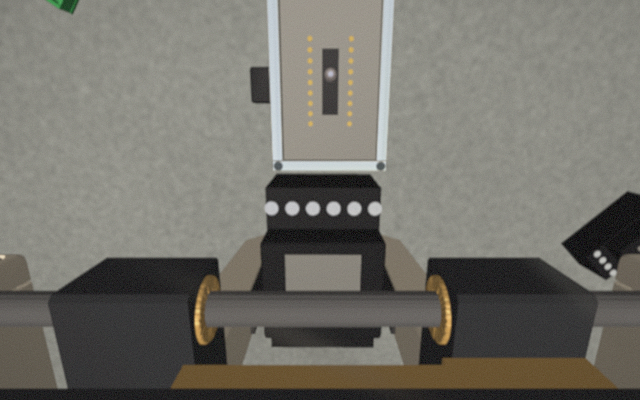

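View pics/s4.png

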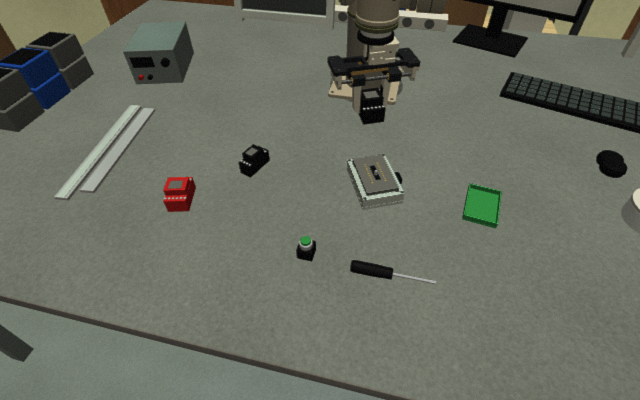

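The wrist view shows the bed ahead, nicely in line, with the pin's tip at about (330,74) and the module held square with its near edge at v≈176. The scene view shows the module hanging upright at (372,107).

```bash
python3 - <<'E'
from h import *
import pickle
w,P,p,R=pickle.load(open('w4.pkl','rb'));T=w['tool_from_camera'];im=w['color']
def wr(u,v,z):
    d=R@T[:3,:3]@np.array([(u-w['cx'])/w['fx'],(v-w['cy'])/w['fy'],1]);o=R@T[:3,3]+p
    X=o+d*(z-o[2])/d[2];return X,(R.T@(X-p))*1000
g=cv2.cvtColor(im,cv2.COLOR_RGB2GRAY)
sub=g[55:110,322:338];print(np.unravel_index(sub[8:40].argmax(),sub[8:40].shape))
m=np.zeros_like(g);m[62:90,324:338]=(g[62:90,324:338]>90);vv,uu=np.nonzero(m[:, :]);print('pin blob',len(uu),uu.mean(),vv.mean(),uu.min(),uu.max(),vv.min(),vv.max())
print('pin',wr(uu.mean(),vv.mean(),.056))
dk=np.zeros_like(g);dk[40:125,316:346]=(g[40:125,316:346]<60);
n,l,st,ce=cv2.connectedComponentsWithStats(dk);k=1+st[1:,4].argmax();print('slot',st[k]);x,y,ww,h,_=st[k]
print('slot c',wr(x+ww/2-.5,y+h/2-.5,.044)[1])
Z=P[...,2];L=(P-p)@R*1000
# bed plate
b=(Z>.026)&(Z<.06)&(w['depth']>.1);n,l,st,ce=cv2.connectedComponentsWithStats(b.astype(np.uint8))
for k in range(1,n):
  if st[k,4]>2000: print('bed',st[k],cv2.minAreaRect(L[l==k][:,[0,2]].astype(np.float32)),cv2.minAreaRect(P[l==k][:,:2].astype(np.float32)*1000))
# rails edges in rows
for v in(20,60,100,140):
  q=[u for u in range(262,402) if b[v,u]];print(v,q[0],q[-1],L[v,q[0]].round(1),L[v,q[-1]].round(1))
# module: top of body (front step) points
mm=(L[...,1]>120)&(L[...,1]<185)&(w['depth']>.05)&(abs(L[...,0])<32)
mm[:170]=0
print('mod',[np.percentile(L[mm][:,i],[1,50,99]).round(1) for i in range(3)])
for v in(185,200,215,250):
  q=[u for u in range(250,400) if mm[v,u] and g[v,u]<70];print(v,q[0],q[-1],L[v,q[0]].round(1),L[v,q[-1]].round(1))
for u in(300,325,350): print(u,[ (v,L[v,u].round(1).tolist()) for v in(178,182,190,225,236,245)])
E
```

```text
(np.int64(10), np.int64(9))
pin blob 120 330.0416666666667 73.78333333333333 325 335 68 80
pin (array([0.48124108, 0.09849572, 0.056     ]), array([  5.96170108, 290.17819266,  98.86355116]))
slot [324 104  13   9  37]
slot c [  6.33241333 302.18851851  74.0429222 ]
bed [  266     0   128   171 20504] ((5.8527984619140625, 88.67143249511719), (134.84332275390625, 100.39640808105469), 89.98946380615234) ((472.03131103515625, 94.10406494140625), (134.8419189453125, 100.39646911621094), 26.0852108001709)
bed [ 580  206   60   74 2179] ((282.1996765136719, -48.03480911254883), (66.847412109375, 36.269126892089844), 45.227474212646484) ((470.81903076171875, -214.20245361328125), (36.27009963989258, 66.84722137451172), 71.32554626464844)
20 267 392 [-43.7 312.2 141.2] [ 55.2 312.5 141.3]
60 269 390 [-43.3 312.  111.8] [ 54.9 311.  111.6]
100 270 388 [-43.7 312.3  80.6] [ 55.1 312.4  80.7]
140 272 386 [-43.3 312.3  47.6] [ 55.  312.6  47.6]
mod [array([-30.7,   0.1,  30.7]), array([126.2, 145.2, 181.1]), array([-40. ,  16.9,  39. ])]
185 268 377 [-24.  166.1  38.7] [ 24.7 166.2  38.7]
200 267 379 [-23.8 160.5  33.2] [ 25.  161.2  33.1]
215 276 369 [-20.2 160.9  26.3] [ 20.7 160.5  26.5]
250 261 384 [-24.  143.1  17.3] [ 24.9 144.2  16.9]
300 [(178, [-10.7, 181.7, 39.0]), (182, [-10.1, 172.0, 38.9]), (190, [-9.3, 160.1, 37.8]), (225, [-9.6, 159.4, 22.2]), (236, [-8.8, 147.7, 21.5]), (245, [-8.5, 142.8, 19.5])]
325 [(178, [1.5, 181.6, 39.0]), (182, [1.5, 172.3, 38.8]), (190, [1.4, 160.0, 37.8]), (225, [1.4, 161.0, 21.7]), (236, [1.4, 148.5, 21.2]), (245, [1.3, 142.4, 19.7])]
350 [(178, [13.9, 183.3, 38.7]), (182, [13.2, 173.4, 38.6]), (190, [12.1, 159.6, 37.9]), (225, [12.5, 160.6, 21.8]), (236, [11.7, 149.6, 20.8]), (245, [11.1, 141.9, 19.9])]
```

```bash
python3 -m inch '[{"x":5.5,"y":0,"z":15,"twist":0},{"x":0,"y":0,"z":35,"twist":0},{"x":0,"y":0,"z":30,"twist":0},{"x":0,"y":0,"z":5,"twist":0},{"x":0,"y":20,"z":0,"twist":0},{"x":0,"y":30,"z":0,"twist":0},{"x":0,"y":25,"z":0,"twist":0},{"x":0,"y":10,"z":0,"twist":0},{"x":0,"y":0,"z":0,"twist":0},{"x":0,"y":0,"z":0,"twist":0},{"x":0,"y":0,"z":0,"twist":0}]'
python3 - <<'E'
from h import *
plan(.4812,.0985,np.radians(116.1))
print(robot.read_state()['force'],robot.read_state()['tool_pos'],robot.read_state()['wrist_torque'])
c=imaging.read_camera('scene');save('s5.png',cv2.resize(c['color'][120:230,310:440],None,fx=5,fy=5,interpolation=2))
c=imaging.read_camera('top');save('t5.png',cv2.resize(c['color'][170:300,220:360],None,fx=4,fy=4,interpolation=2))
E
```

```text
t: 6.5
tool_pos: [0.4697, 0.0925, 0.2635]
orientation: [-1.388, 0.868, -0.871]
force: [-0.2, 1.1, -2.1]
opening: 0.0496
axes [[0.437, 0.003, 0.899], [-0.899, 0.0, 0.437], [0.001, -1.0, 0.002]] grasp [0.4702 0.0926 0.0965]
q [ 0.087 -0.084  1.972 -0.     1.251  1.206] twist opts [ 3.1384 -0.0032 -0.0032]
shift now-axes mm [-0.4  0.  12.9]
 after twist 3.138 [  0.3   0.  -12.9]
 after twist -0.003 [-0.3  0.  12.9]
 after twist -0.003 [-0.3  0.  12.9]
[-0.18593163  1.12342327 -2.13450157] [0.46974514 0.09253386 0.26345982] [ 0.01385343  0.0076809  -0.03498951]
```

View pics/s5.png

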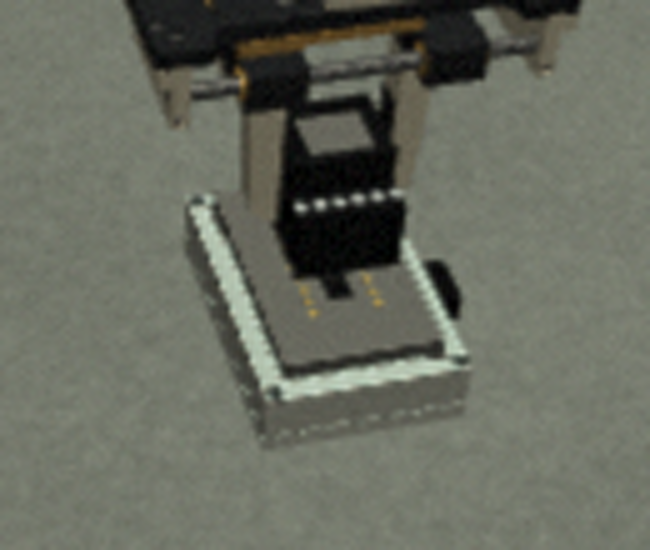

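The module is upright over the bed, in line, at (340,200) in the crop, with the slot's end visible in front. Now I lower it onto the pin tip.

```bash
python3 -m inch '[{"x":0,"y":6,"z":0,"twist":0},{"x":0,"y":3,"z":0,"twist":0},{"x":0,"y":0,"z":0,"twist":0},{"x":0,"y":0,"z":0,"twist":0}]'
python3 -m inch '[{"x":0,"y":1,"z":0,"twist":0},{"x":0,"y":1,"z":0,"twist":0},{"x":0,"y":0,"z":0,"twist":0},{"x":0,"y":0,"z":0,"twist":0}]'
```

```text
t: 7.0
tool_pos: [0.4689, 0.0926, 0.2526]
orientation: [-1.39, 0.87, -0.869]
force: [0.5, -1.1, -0.3]
opening: 0.0497
t: 7.4
tool_pos: [0.4691, 0.0926, 0.252]
orientation: [-1.39, 0.869, -0.87]
force: [-6.2, -0.7, 11.7]
opening: 0.05
```

```bash
python3 -m inch '[{"x":0,"y":-0.8,"z":0,"twist":0},{"x":0,"y":0,"z":2,"twist":0},{"x":0,"y":0,"z":2,"twist":0},{"x":0,"y":0,"z":1,"twist":0},{"x":0,"y":0,"z":0,"twist":0}]'
python3 -m inch '[{"x":0,"y":0,"z":1,"twist":0},{"x":0,"y":0,"z":1,"twist":0},{"x":0,"y":0,"z":0,"twist":0}]'

```

```text
t: 7.9
tool_pos: [0.4734, 0.0946, 0.2522]
orientation: [-1.391, 0.87, -0.869]
force: [-5.1, -2.3, 8.5]
opening: 0.05
t: 8.2
tool_pos: [0.4752, 0.0954, 0.2522]
orientation: [-1.391, 0.87, -0.869]
force: [-4.7, -3.1, 7.6]
opening: 0.05
```

```bash
python3 -m inch '[{"x":0,"y":0,"z":1,"twist":0},{"x":0,"y":0,"z":1,"twist":0},{"x":0,"y":0,"z":0,"twist":0}]'
python3 -m inch '[{"x":0,"y":0,"z":1,"twist":0},{"x":0,"y":0,"z":1,"twist":0},{"x":0,"y":0,"z":0,"twist":0}]'
python3 -m inch '[{"x":0,"y":0,"z":1,"twist":0},{"x":0,"y":0,"z":0,"twist":0},{"x":0,"y":0,"z":0,"twist":0}]'

```

```text
t: 8.5
tool_pos: [0.4771, 0.0964, 0.2519]
orientation: [-1.39, 0.87, -0.87]
force: [-1.3, -1.1, 3.4]
opening: 0.0497
t: 8.8
tool_pos: [0.4789, 0.0975, 0.2512]
orientation: [-1.39, 0.87, -0.869]
force: [0.7, -0.2, -1.7]
opening: 0.0495
t: 9.1
tool_pos: [0.4797, 0.0979, 0.2514]
orientation: [-1.39, 0.87, -0.869]
force: [-0.2, -1.1, -2.3]
opening: 0.05
```

```bash
python3 -m inch '[{"x":0,"y":0,"z":1,"twist":0},{"x":0,"y":0,"z":1,"twist":0},{"x":0,"y":1.5,"z":0,"twist":0},{"x":0,"y":1.5,"z":0,"twist":0},{"x":0,"y":0,"z":0,"twist":0},{"x":0,"y":0,"z":0,"twist":0}]'
python3 -m inch '[{"x":0,"y":1,"z":0,"twist":0},{"x":0,"y":1,"z":0,"twist":0},{"x":0,"y":0,"z":0,"twist":0},{"x":0,"y":0,"z":0,"twist":0}]'

```

```text
t: 9.7
tool_pos: [0.4815, 0.0987, 0.2484]
orientation: [-1.39, 0.87, -0.869]
force: [0.1, 0.7, -2.8]
opening: 0.0497
t: 10.1
tool_pos: [0.4815, 0.0987, 0.2465]
orientation: [-1.39, 0.87, -0.869]
force: [0.1, 0.1, -1.1]
opening: 0.0496
```

```bash
python3 -m inch '[{"x":0,"y":2,"z":0,"twist":0},{"x":0,"y":2,"z":0,"twist":0},{"x":0,"y":0,"z":0,"twist":0},{"x":0,"y":0,"z":0,"twist":0}]'
python3 -m inch '[{"x":0,"y":1,"z":0,"twist":0},{"x":0,"y":1,"z":0,"twist":0},{"x":0,"y":0,"z":0,"twist":0},{"x":0,"y":0,"z":0,"twist":0}]'
python3 -m inch '[{"x":0,"y":1,"z":0,"twist":0},{"x":0,"y":1,"z":0,"twist":0},{"x":0,"y":0,"z":0,"twist":0},{"x":0,"y":0,"z":0,"twist":0}]'

```

```text
t: 10.5
tool_pos: [0.4815, 0.0987, 0.2424]
orientation: [-1.39, 0.87, -0.869]
force: [0.9, 1.1, -2.1]
opening: 0.0501
t: 10.9
tool_pos: [0.4816, 0.0987, 0.2407]
orientation: [-1.39, 0.869, -0.87]
force: [-0.0, -0.4, -1.0]
opening: 0.0498
t: 11.3
tool_pos: [0.4816, 0.0987, 0.2387]
orientation: [-1.39, 0.869, -0.87]
force: [-1.7, -0.4, 3.9]
opening: 0.0497
```

```bash
python3 -m inch '[{"x":0,"y":1,"z":0,"twist":0},{"x":0,"y":1,"z":0,"twist":0},{"x":0,"y":0,"z":0,"twist":0},{"x":0,"y":0,"z":0,"twist":0}]'
python3 -m inch '[{"x":0,"y":1,"z":0,"twist":0},{"x":0,"y":1,"z":0,"twist":0},{"x":0,"y":0,"z":0,"twist":0},{"x":0,"y":0,"z":0,"twist":0}]'
python3 -m inch '[{"x":0,"y":0.5,"z":0,"twist":0},{"x":0,"y":0.5,"z":0,"twist":0},{"x":0,"y":0,"z":0,"twist":0},{"x":0,"y":0,"z":0,"twist":0}]'

```

```text
t: 11.7
tool_pos: [0.4816, 0.0987, 0.2367]
orientation: [-1.39, 0.869, -0.87]
force: [-1.1, -0.1, 4.4]
opening: 0.0497
t: 12.1
tool_pos: [0.4817, 0.0987, 0.2348]
orientation: [-1.39, 0.869, -0.87]
force: [-2.9, 0.2, 6.6]
opening: 0.05
t: 12.5
tool_pos: [0.4817, 0.0987, 0.2346]
orientation: [-1.39, 0.869, -0.87]
force: [-6.2, -0.8, 15.0]
opening: 0.05
```

```bash
python3 -m inch '[{"x":0,"y":0.2,"z":0,"twist":0},{"x":0,"y":0,"z":0,"twist":0},{"x":0,"y":0,"z":0,"twist":0},{"x":0,"y":0,"z":0,"twist":0},{"x":0,"y":0,"z":0,"twist":0},{"x":0,"y":0,"z":0,"twist":0},{"x":0,"y":0,"z":0,"twist":0}]'
python3 - <<'E'
from h import *
c=imaging.read_camera('scene');save('s6.png',cv2.resize(c['color'][120:230,310:440],None,fx=5,fy=5,interpolation=2))
P=pts(c)
# plate top heights vs module top
L=P[120:230,310:440].reshape(-1,3);a=np.radians(26.1)
b=np.stack([(L[:,0]-.4765)*np.cos(a)+(L[:,1]-.0972)*np.sin(a),-(L[:,0]-.4765)*np.sin(a)+(L[:,1]-.0972)*np.cos(a),L[:,2]],1)
m=(b[:,0]>.05)&(b[:,0]<.058)&(abs(b[:,1])<.03)&(b[:,2]<.06)&(b[:,2]>.02);print('plate z',np.median(b[m][:,2]),m.sum())
m=(abs(b[:,0]-.004)<.015)&(abs(b[:,1])<.012)&(b[:,2]<.12)&(b[:,2]>.08);print('module top z',np.median(b[m][:,2]),m.sum())
print(robot.read_state()['force'],robot.read_state()['tool_pos'],robot.read_state()['t'])
E
```

```text
t: 13.2
tool_pos: [0.4817, 0.0988, 0.2346]
orientation: [-1.39, 0.869, -0.87]
force: [-7.4, 0.0, 15.6]
opening: 0.0495
plate z 0.03643773615344342 68
module top z 0.09079072860801499 90
[-6.45541586 -1.1141889  15.9309554 ] [0.48173947 0.09877462 0.2345759 ] 13.25
```

View pics/s6.png

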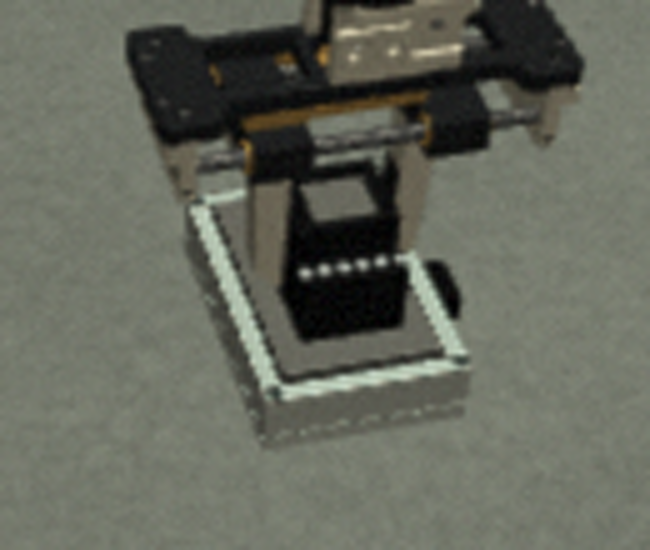

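The picture shows the module seated flat on the lowered plate at (345,270) in the crop. The plate is now close to frame level and the gripper still holds the module.

```bash
python3 -c "
from plant import robot
print(robot.close_job())"
```

```text
the job is handed in; nothing more can be done
None
```

I put the wide black relay module on the test bed's pin and pressed it down to the stop. I handed the job in at about 13 s with the module still gripped and pressed.

- **On the pin:** I set the module on the pin's tip about 15 mm short and slid it along the bed. The contact force vanished close to where the cameras had placed the pin, and the module then went down freely past the tip's height.
- **Pressed down:** Plate contact came at the expected height. The tool then went down about 6 mm against the spring, and the force rose sharply at the stop. At hand-in the net upward force on the tool was about 16 N, well over the 8.5 N needed to hold the plate down.
- **Last picture:** It measured the plate at about 36 mm (38 mm expected) and the module top at about 91 mm (92 mm expected), within the 2 mm calibration.
- **What did not match:**
  - A sideways force of 6–7 N remained at the end.
  - My first move call was refused for its format, and nothing moved.
- **Other objects:** I did not touch the narrow module, push-button, screwdriver or tray. I did not measure their positions again at the end.

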